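Spot a drill mark in a microscope stage base with a spring-loaded centre punch

ROBOT

A 6-joint arm with a two-finger parallel gripper is mounted at the origin on the work surface. World frame = base frame: x ahead of the robot, y to its left, z up, the work surface at z = 0. Lengths are in m, angles in rad, forces in N, time in s.
With the tool pointing down it reaches from about 0.425 to 0.95 m from the base axis. Payload 3.5 kg.
Tool frame: the origin (TCP) lies at the very end of the fingers, on their centre line; the grasp point (between the pads) lies 19 mm behind it; z points along the fingers, y is the line along which they close (so a half turn about z gives the same grasp; the last joint's range is limited). The gripper opens to 85 mm and grips with 20 to 120 N. Pads are 22 mm wide; open, the fingers measure 114 mm over their backs; the gripper's body (76 mm by 85 mm) begins 54 mm behind the grasp point. The pads swing forward as they close: fully open they stand 13 mm farther back than shut.
Start: joints at [1.15, 0.286, 1.577, -0, 1.279, -0.15], TCP at [0.181, 0.65, 0.231] pointing down, gripper open.
Joint ranges: [-2.77, 2.77], [-0.9, 2.22], [0.21, 2.48], [-1.53, 4.67], [0.24, 2.81], [-2.84, 2.84]. Speed limits (rad/s): [2.79, 2.79, 3.14, 3.14, 3.14, 3.14].

INTERFACE

Orientations are given as a unit quaternion [x, y, z, w].
In Python, from plant import ctrl gives the robot as it stands.
- The arm moves only by the tool carry_out, never from a script. Its argument "deltas" is one flat list of numbers, 6 for each row, row after row: the shift along the tool's x, y, z in m, then the turn, a rotation vector about the tool's x, y, z in rad. A call has 1 to 5 rows; each row is the pose to reach, as a shift and turn from the pose commanded when the call began, along the tool's axes at that moment; what a row does not reach only later rows make up. A row lasts 1/8 s, in which the tool goes at most 62.5 mm and 10.7 degrees, less where a joint would pass 70% of its speed; a pose out of reach is approached as far as the arm can. A call with a gripper value outside its range is refused whole. "grip" is the opening in per cent of the stroke, from 0 (shut) to 100 (fully open), set as the call begins (left out, the last holds). The fingers move at their own pace and stop on an object; "grip_force" is the grip in N (left out, the last holds). Time passes only in rows, so rows that repeat a pose let the fingers close. It gives the time, the measured TCP pose, the force, the opening and the grip force at its end, in the units of the state.
- ctrl.get_state(): the state, without advancing time (a new reading comes with each control period).
- ctrl.read_camera(name): name is "side" or "top" or "wrist"; returns (picture, depth): 400x640x3 uint8, red, green, blue; 400x640 float32, m along the optical axis (not along the pixel's ray), 0 where there is no reading.
- ctrl.camera_model(name): a dict with "intrinsics" (3x3 intrinsics, pixels), "extrinsics" (4x4, takes a point from world to camera coordinates); the wrist camera has in their place "hand_eye" (4x4, takes a point from camera to tool coordinates, whose origin is the TCP and whose axes are the flange's). Camera axes: x right, y down, z forward; pixel columns grow to the right and rows downward; lengths in m; the calibration is good to about 2 mm. A picture is of the moment at which its call begins: read the wrist's pose just before it. camera_model takes no time and is no camera call.
- ctrl.sign_off(): hands the job in; it is judged then, once.
Trained networks look in the newest picture that a camera, given by its name, has taken for a name from the list of things; names that differ only in an ending like _2 or _b are one class to them, and where a whole thing is asked for, a point or a joint stands for the part that bears it (a point fixed in the world has none). Each returns a list of dicts, best first, with "score" (0 to 1); they miss things now and then, are a little off and sometimes report something else, mostly with a low value. They report only what shows in the picture. A call takes as long as a camera call.
- ctrl.find_in(camera, query): "uv" ([column, row] in pixels, amid what is visible of it).
The state is a dict: "time": time; "qpos": joint angles; "dq": joint speeds; "joint_efforts": joint torques, N m; "eef_pos": TCP position; "tcp_rot": TCP orientation; "contact_force": force on the tool from outside, world axes, zero at the start; "wrist_torque": the same for the moment, N m; "opening": opening from 0.0 (shut) to 1.0 (fully open); "finger_force": force on a finger pad.
Only numpy, scipy, OpenCV 4.12 (cv2) and the standard library are available. Lean on these libraries where they do the work, as an engineer would, in place of code of your own. Each camera call takes 0.05 s, during which the arm holds its last target. There are 200 camera calls.

TASK

Take the spring-loaded centre punch from its sloping rest, stand it upright, tip down, in the block holder and let go; then take it again by its square head and press its tip straight down on the scribed cross between the three pillars of the stage base until the spring inside snaps and the tip is all the way in, marking the base nowhere else. Then stand the punch upright back in the holder and let go, leaving the other things on the bench where they are.

Things in the scene. Friction and masses are not known exactly. Their poses are not given: they have to be found in the camera images.
- punch: Steel automatic centre punch, 160 mm long, about 0.3 kg. Origin at its tip end on the axis; z runs along the axis from tip (0) to head (160). Round barrel 22 mm in diameter for z 28 to 78, tapering to 12 mm at z 18; square grip 24 x 24 mm for z 75 to 160, flats facing its x and y. Starts loose on the rest, tip low, axis climbing 35 degrees, its y level, its x facing down.
- punch_tip (a point): The point of the punch's thin tip (6 mm across its flat end, 9 mm shank). It sinks into the barrel when pressed.
- punch_head (a point): Centre of the flat top end of the punch (z 160), the end of its square head. While it lies on the rest the square grip is free on both sides for fingers from z 85 to 134.
- plunger (a joint): How far the tip is pressed into the barrel, m: 0 out, 0.012 all the way in (end stop). Hidden spring: about 5 N over the first 6 mm, then a catch resists with up to about 16 N at 8 mm; then it snaps and the force falls to about 7 N at 12 mm. Comes out again by itself when lifted.
- rest: White sloping rest, fixed: base 165 x 70 mm, origin at the middle of its underside. The punch's tip lies at rest x -70, z 30 mm against an end stop; its axis climbs at 35 degrees towards rest +x. Two saddles (40 mm wide, 14 mm long) on posts carry it 50 and 145 mm from the tip; it is clear between them. Upper saddle 120 mm high, head 132 mm.
- holder: Grey block, fixed, 80 x 80 x 85 mm high with one vertical blind round hole in the middle of its top. Origin at the middle of its underside; z up.
- holder_hole0 (a point): Centre of the hole's mouth in the holder's top, 85 mm above the bench. Hole 24 mm in diameter with a 4 mm chamfer, 75 mm deep (floor 10 mm above the bench): the punch stands on its tip in it, its head 170 mm above the bench, and may lean up to 3 degrees.
- stage_base: Aluminium stage base, fixed: plate 160 x 130 x 10 mm, origin at the middle of its underside. Three upright steel pillars 20 mm in diameter, tops 90 mm above the bench, stand about 62 mm from the cross, at angles 0, 120 and -120 degrees from the base's x axis. Two scribed rings near its +x corners are not to be punched.
- mark (a point): Centre of the scribed black cross (28 mm arms) on the plate's top, 10 mm above the bench, 4 mm from the plate's middle along its x: here the punch is pressed.
- objective: Bystander: brass microscope objective, 34 mm diameter, 46 mm high, standing; origin under its middle.
- slide_box: Bystander: grey box 85 x 34 x 30 mm; origin under its middle.
- bottle: Bystander: amber bottle 68 mm in diameter, 150 mm high; origin under its middle.
- flask: Bystander: clear culture flask lying flat, 85 x 130 x 36 mm plus a blue cap at its +y end (168 mm over all); origin under the middle of its 130 mm body.
- driver: Bystander: screwdriver 180 mm long lying on the bench.
- dish: Bystander: clear closed dish 90 mm in diameter, 15 mm high.
- tip_box: Bystander: blue box with clear lid 117 x 82 x 65 mm; origin under its middle.

How it is judged:
By the outcome, as a careful person would: the job done as asked, in the order asked, and still so for the second after the job is handed in, with the robot touching nothing.
It also fails if it takes over 72 s, if anything falls off the work surface, if the arm or the gripper's body presses on something with over 40 N, if the wrist force passes 120 N, or if a joint passes its speed limit or range.

## Working session

There is one attempt and no reset: what is moved stays moved. The work goes in short steps, Python scripts to look and compute and a tool call to move; the robot and the scene stay as the last step left them, time stands still between calls to the robot, and variables do not carry over. Pictures are saved under pics/ and viewed, at most 10 in all, crops included, and the job is handed in when it is done.

Besides the shell and the picture viewer there is one more tool, called after "Request:" as name(argument=value, ...) on one line, values as JSON. carry_out: Moves the arm, as the interface text tells. Its arguments: {"type":"object","properties":{"deltas":{"type":"array"},"grip":{"type":"number"},"grip_force":{"type":"number"}},"required":["deltas"]}

```bash
mkdir -p pics; ls
cat > h.py <<'E'
import numpy as np, cv2
from plant import ctrl
from scipy.spatial.transform import Rotation as R
def snap(n,f=None):
    s=ctrl.get_state(); p,d=ctrl.read_camera(n); m=ctrl.camera_model(n); K=np.array(m["intrinsics"])
    if n=="wrist":
        T=np.eye(4);T[:3,:3]=R.from_quat(s["tcp_rot"]).as_matrix();T[:3,3]=s["eef_pos"]; C=T@np.array(m["hand_eye"])
    else: C=np.linalg.inv(np.array(m["extrinsics"]))
    if f: cv2.imwrite("pics/"+f,p[:,:,::-1])
    return p,d,K,C
def ray(K,C,uv): return C[:3,3],C[:3,:3]@np.linalg.inv(K)@np.array([uv[0],uv[1],1.])
def atz(K,C,uv,z):
    o,r=ray(K,C,uv); return o+r*(z-o[2])/r[2]
def cloud(d,K,C):
    v,u=np.mgrid[:d.shape[0],:d.shape[1]]
    P=np.stack([u,v,np.ones_like(u)],-1)@np.linalg.inv(K).T*d[...,None]
    return P@C[:3,:3].T+C[:3,3]
def to_tool(pos,Rm):
    s=ctrl.get_state();r=R.from_quat(s["tcp_rot"]);
    return r.inv().apply(np.array(pos)-s["eef_pos"]),(r.inv()*Rm).as_rotvec()
E
python3 - <<'E'
from h import *
np.set_printoptions(precision=4,suppress=True)
s=ctrl.get_state();print(s)
for n in("top","side"):
    p,d,K,C=snap(n,n+"0.png");print(n,C[:3,3],K[0,0])
    W=cloud(d,K,C)
    for q in("punch","punch_head","punch_tip","rest","holder","holder_hole0","stage_base","mark"):
        f=ctrl.find_in(n,q)[:2]
        print(q,[(np.round(x["uv"]),round(x["score"],2),W[int(x["uv"][1]),int(x["uv"][0])]) for x in f])
print(ctrl.camera_model("wrist"))
E
```

```text
pics
{'time': 0.0, 'qpos': array([ 1.15  ,  0.2872,  1.5781,  0.    ,  1.2786, -0.15  ]), 'dq': array([ 0.0021,  0.0001, -0.0006,  0.0004,  0.0008,  0.0004]), 'joint_efforts': array([  0.002 , -40.5974, -29.2636,  -0.    ,   0.0058,   0.    ]), 'eef_pos': array([0.1803, 0.6498, 0.23  ]), 'tcp_rot': array([ 0.135 ,  0.9909, -0.0011, -0.0003]), 'contact_force': array([-0.2883, -0.1899,  0.0553]), 'wrist_torque': array([0.0201, 0.0081, 0.0127]), 'finger_force': 0.0, 'opening': 0.996737157278818}
top [ 0.3383 -0.0111  1.5008] 504.7909994795009
punch [(array([218., 206.]), 0.81, array([0.5745, 0.2644, 0.1005]))]
punch_head [(array([215., 208.]), 0.55, array([0.5692, 0.2732, 0.0973]))]
punch_tip []
rest [(array([223., 220.]), 0.9, array([0.5506, 0.2622, 0.0114]))]
holder [(array([318., 230.]), 0.58, array([ 0.5252, -0.0209,  0.0122]))]
holder_hole0 [(array([317., 231.]), 0.81, array([ 0.5195, -0.0181,  0.0098]))]
stage_base [(array([414., 228.]), 0.73, array([ 0.5365, -0.3044,  0.0077]))]
mark [(array([413., 234.]), 0.89, array([ 0.5186, -0.3014,  0.0066])), (array([214., 208.]), 0.46, arr
[... 221 characters left out ...]
unch_tip []
rest [(array([302., 286.]), 0.94, array([0.5705, 0.2761, 0.0068]))]
holder [(array([349., 213.]), 0.92, array([0.4979, 0.0334, 0.0849]))]
holder_hole0 [(array([346., 212.]), 0.6, array([0.5111, 0.0235, 0.0763]))]
stage_base [(array([362., 175.]), 0.57, array([ 0.5086, -0.2343,  0.0605]))]
mark [(array([362., 176.]), 0.84, array([ 0.5048, -0.2336,  0.0539]))]
{'intrinsics': array([[318.789 ,   0.    , 315.5048],
       [  0.    , 318.789 , 198.1851],
       [  0.    ,   0.    ,   1.    ]]), 'hand_eye': array([[-0.0009, -0.9443, -0.3292,  0.0841],
       [ 1.    , -0.0005, -0.0015,  0.0009],
       [ 0.0013, -0.3292,  0.9443, -0.1429],
       [ 0.    ,  0.    ,  0.    ,  1.    ]])}
```

View pics/top0.png

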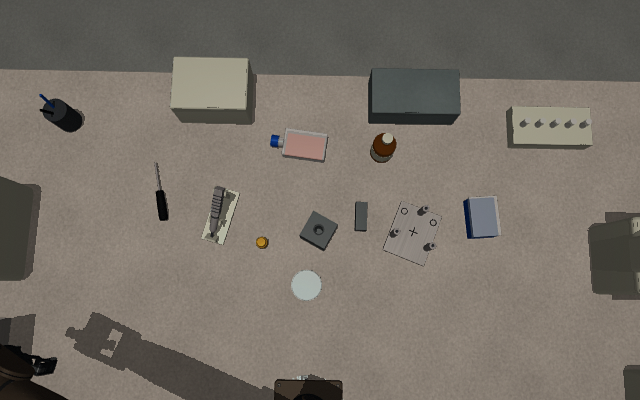

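View pics/side0.png

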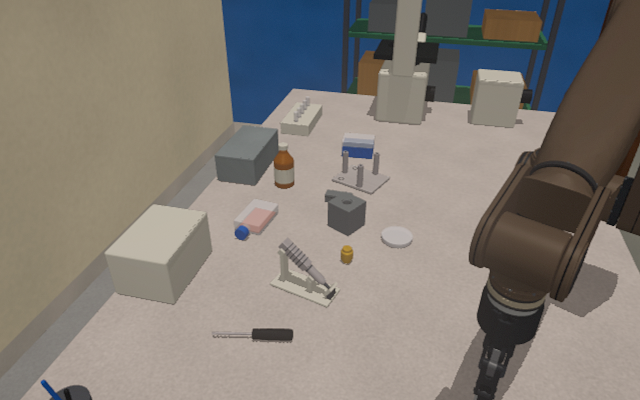

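The top view shows the rest with the punch at about (215,210), holder (318,230), stage base (413,233) and objective (262,242). Image up is +x and image right is -y. The rest axis points at about -20° in the world. Next I'll go above the rest and look closer with the wrist camera.

```bash
cat >> h.py <<'E'
def frame(zdir,ydir):
    z=np.array(zdir,float);z/=np.linalg.norm(z);y=np.array(ydir,float);y-=z*(y@z);y/=np.linalg.norm(y)
    return R.from_matrix(np.stack([np.cross(y,z),y,z],1))
E
python3 - <<'E'
from h import *
a=np.radians(-20.8)
print(to_tool([.53,.28,.30],frame([0,0,-1],[-np.sin(a),np.cos(a),0])))
E
```

```text
(array([-0.43582261, -0.26340395, -0.06866204]), array([-2.97474175e-06,  8.58423110e-06,  9.22076801e-02]))
```

Request:
carry_out(deltas=[-0.05,-0.03,-0.015,0,0,0.02,-0.1,-0.06,-0.03,0,0,0.04,-0.15,-0.09,-0.045,0,0,0.06,-0.2,-0.12,-0.06,0,0,0.08,-0.25,-0.15,-0.07,0,0,0.092])

```text
time: 1.52
eef_pos: [0.3825, 0.4377, 0.3026]
tcp_rot: [0.181, 0.984, 0.001, 0.001]
contact_force: [0.7, 0.7, 0.1]
opening: 1.002
finger_force: 0.0
```

Run:
```python
from h import *
a=np.radians(-20.8)
print(to_tool([.53,.28,.30],frame([0,0,-1],[-np.sin(a),np.cos(a),0])),ctrl.get_state()["time"])
```

```text
(array([-0.19384362, -0.09504885,  0.00261715]), array([ 1.64199322e-03,  9.68790970e-04, -1.42294226e-05])) 1.525
```

Request:
carry_out(deltas=[-0.05,-0.025,0,0,0,0,-0.1,-0.05,0,0,0,0,-0.15,-0.075,0,0,0,0,-0.187,-0.09,0,0,0,0,-0.187,-0.09,0,0,0,0])

```text
time: 2.15
eef_pos: [0.5259, 0.2864, 0.3011]
tcp_rot: [0.182, 0.983, -0.0, 0.0]
contact_force: [-0.3, -0.5, -0.3]
opening: 1.001
finger_force: 0.0
```

Run:
```python
from h import *
np.set_printoptions(precision=4,suppress=True)
p,d,K,C=snap("wrist","w1.png");W=cloud(d,K,C);np.save("w1.npy",W)
s=ctrl.get_state();print(s["eef_pos"],s["tcp_rot"],s["time"])
for q in("punch","punch_head","punch_tip","rest"):
    print(q,[(np.round(x["uv"]),round(x["score"],2),W[int(x["uv"][1]),int(x["uv"][0])]) for x in ctrl.find_in("wrist",q)[:2]])
```

```text
[0.5247 0.2876 0.3012] [ 0.1816  0.9834  0.0001 -0.0003] 2.2
punch [(array([318., 206.]), 0.89, array([0.5697, 0.273 , 0.0957]))]
punch_head [(array([317., 205.]), 0.75, array([0.5682, 0.2724, 0.0955]))]
punch_tip [(array([311., 138.]), 0.38, array([0.501 , 0.2902, 0.0389]))]
rest [(array([321., 169.]), 0.95, array([0.5371, 0.2896, 0.0639]))]
```

View pics/w1.png

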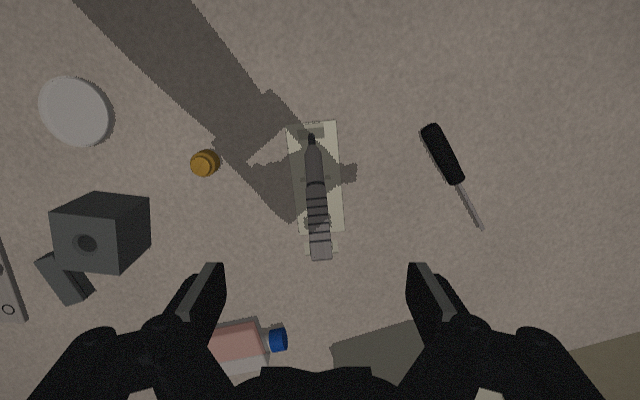

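The wrist view shows the punch from tip (311,137) to head (321,260), with the holder at (90,240). I'll fit the axis from depth.

Run:
```python
from h import *
from scipy.optimize import least_squares
np.set_printoptions(precision=4,suppress=True)
W=np.load("w1.npy")
P=W[145:262,290:345].reshape(-1,3)
# initial: tip, heading
def model(x): 
    u=np.array([np.cos(np.radians(35))*np.cos(x[3]),np.cos(np.radians(35))*np.sin(x[3]),np.sin(np.radians(35))])
    y=np.array([-np.sin(x[3]),np.cos(x[3]),0]); n=np.cross(u,y); return u,y,n
x=np.array([.485,.30,.03,np.radians(-18)])
for it in range(8):
    u,y,n=model(x); D=P-x[:3]; t=D@u; l=D@y; h=D@n
    tol=.02 if it<3 else .014
    k=(t>.078)&(t<.157)&(abs(l)<tol)&(h>0.005)&(h<.03 if it<3 else h<.02)
    Q=P[k]
    def f(z):
        u,y,n=model([z[0],z[1],x[2],z[2]])
        D=Q-np.array([z[0],z[1],x[2]]); return D@y
    # lateral: center + heading
    lc=l[k]; tc=t[k]
    A=np.polyfit(tc,lc,1); hm=np.median(h[k])
    x[3]+=A[0]/np.cos(np.radians(35)); x[:3]+=y*A[1]; x[:3]+=n*(hm-.012)
    print(k.sum(),x[:3],np.degrees(x[3]),A,hm,np.percentile(lc,[2,98]),np.polyfit(tc,h[k],1)[0])
u,y,n=model(x)
D=P-x[:3]; t=D@u;l=D@y;h=D@n
k=(abs(l)<.008)&(h>-.0)&(h<.02);print("t range",np.percentile(t[k],[0,1,99,100]))
for zz in(0,.105,.16): print(zz,x[:3]+u*zz)
k=(abs(P[:,2]-0.13)<.1)
```

```text
71 [0.4903 0.3039 0.0245] -20.09131401134429 [-0.0299  0.0054] 0.005316864373637276 [-0.0107  0.0111] -0.0006664450794971906
1317 [0.4877 0.2938 0.0231] -15.581067315654668 [ 0.0645 -0.0104] 0.010299162048199948 [-0.0145  0.0097] 0.01800068347427176
1328 [0.4878 0.294  0.0229] -15.422951785374282 [0.0023 0.0002] 0.01177723347847807 [-0.011   0.0119] 0.020425818356251593
1329 [0.4878 0.2939 0.023 ] -15.367150137707409 [ 0.0008 -0.0001] 0.012004650571307802 [-0.0115  0.0115] 0.02076234631654488
1328 [0.4878 0.294  0.023 ] -15.396900144271834 [-0.0004  0.0001] 0.012003049991091398 [-0.0115  0.0115] 0.020564355727830528
1328 [0.4878 0.294  0.023 ] -15.400150338783293 [-0.  0.] 0.011999632365584226 [-0.0115  0.0115] 0.020564211041631177
1328 [0.4878 0.294  0.023 ] -15.40050542304741 [-0.  0.] 0.011999887572640864 [-0.0115  0.0115] 0.020564201542554592
1328 [0.4878 0.294  0.023 ] -15.400544216055945 [-0.  0.] 0.011999987726426771 [-0.0115  0.0115] 0.020564200580067735
t range [0.03   0.0336 0.1728 0.1731]
0 [0.4878 0.294  0.023 ]
0.105 [0.5707 0.2711 0.0832]
0.16 [0.6142 0.2592 0.1147]
```

Shifting along the axis so the head sits at the true end gives a tip at (0.498, 0.291, 0.030), a 35° climb and heading -15.4°. The heights match the given sizes. I'll grasp at punch z of about 108 mm with a vertical tool.

Run:
```python
from h import *
np.set_printoptions(precision=4,suppress=True)
a=np.radians(-15.4)
print(to_tool([.583,.2675,.07],frame([0,0,-1],[-np.sin(a),np.cos(a),0])),ctrl.get_state()["qpos"])
```

```text
(array([-0.0636,  0.0005,  0.2314]), array([ 0.0002, -0.0002, -0.0924])) [ 0.3356  0.072   1.6942  0.0003  1.3753 -0.8741]
```

Request:
carry_out(deltas=[-0.032,0,0.04,0,0,-0.046,-0.0636,0.0005,0.09,0,0,-0.092,-0.0636,0.0005,0.14,0,0,-0.092,-0.0636,0.0005,0.19,0,0,-0.092,-0.0636,0.0005,0.231,0,0,-0.092])

```text
time: 3.02
eef_pos: [0.5824, 0.2673, 0.0682]
tcp_rot: [0.134, 0.991, -0.0, -0.001]
contact_force: [-0.4, -1.0, 1.0]
opening: 1.0
finger_force: 0.0
```

Request:
carry_out(deltas=[0,0,0,0,0,0,0,0,0,0,0,0,0,0,0,0,0,0,0,0,0,0,0,0,0,0,0,0,0,0], grip=0, grip_force=60)

```text
time: 3.65
eef_pos: [0.5854, 0.267, 0.0735]
tcp_rot: [0.135, 0.991, 0.001, 0.002]
contact_force: [-2.4, 0.2, 7.4]
opening: 0.272
finger_force: 59.3
```

Run:
```python
from h import *
np.set_printoptions(precision=4,suppress=True)
s=ctrl.get_state();print(s)
```

```text
{'time': 3.65, 'qpos': array([ 0.2704,  0.3819,  1.7638,  0.0001,  0.9913, -1.0301]), 'dq': array([ 0.0009, -0.0001, -0.0006, -0.0002,  0.0005, -0.0005]), 'joint_efforts': array([ -0.6995, -36.4951, -23.1595,  -0.0046,  -0.2832,   0.0879]), 'eef_pos': array([0.5854, 0.267 , 0.0735]), 'tcp_rot': array([0.1347, 0.9909, 0.0009, 0.0021]), 'contact_force': array([-2.379 ,  0.2408,  7.3926]), 'wrist_torque': array([-0.0455,  0.1974,  0.0557]), 'finger_force': 59.338510036468506, 'opening': 0.27219176756340663}
```

Request:
carry_out(deltas=[-0.005,0,-0.03,0,0,0,-0.01,0,-0.08,0,0,0,-0.01,0,-0.13,0,0,0,-0.01,0,-0.17,0,-0.15,0,-0.01,0,-0.2,0,-0.32,0], grip_force=80)

```text
time: 4.28
eef_pos: [0.5943, 0.2634, 0.273]
tcp_rot: [0.134, 0.978, -0.021, 0.161]
contact_force: [-0.1, 0.0, -3.6]
opening: 0.27
finger_force: 79.1
```

Run:
```python
from h import *
np.set_printoptions(precision=4,suppress=True)
s=ctrl.get_state();print(s["qpos"],s["eef_pos"],s["opening"],s["contact_force"])
p,d,K,C=snap("top");W=cloud(d,K,C)
S=[([.2872,1.5781,1.2786],[.1803,.6498,.23]),([.072,1.6942,1.3753],[.5247,.2876,.3012]),([.3819,1.7638,.9913],[.5854,.267,.0735]),(list(s["qpos"][[1,2,4]]),s["eef_pos"])]
A=[];b=[]
for q,e in S:
    a,c,f=q[0],q[0]+q[1],sum(q)
    A+=[[1,0,np.sin(a),np.sin(c),np.sin(f)],[0,1,np.cos(a),np.cos(c),np.cos(f)]];b+=[np.hypot(e[0],e[1]),e[2]]
sol=np.linalg.lstsq(np.array(A),np.array(b),rcond=None);print(sol)
# holder top from top cam
Q=W[200:260,290:350].reshape(-1,3);Q=Q[(Q[:,2]>.078)&(Q[:,2]<.095)]
print(len(Q),Q.mean(0),cv2.minAreaRect(Q[:,:2].astype(np.float32)*1000))
Q=W[195:270,375:450].reshape(-1,3)
k=(Q[:,2]>.004)&(Q[:,2]<.018);B=cv2.minAreaRect(Q[k][:,:2].astype(np.float32)*1000);print("base",B)
print(Q[(Q[:,2]>.075)&(Q[:,2]<.1)])
for q in("holder_hole0","mark","holder"):
  for x in ctrl.find_in("top",q)[:1]: print(q,x["score"],x["uv"],atz(K,C,x["uv"],.01 if q=="mark" else .085))
```

```text
[ 0.3311  0.0795  1.7616 -0.2113  1.037  -0.8836] [0.5943 0.2634 0.273 ] 0.2697724250828639 [-0.1349  0.0408 -3.6219]
(array([0.0046, 0.2213, 0.4219, 0.574 , 0.2273]), array([0.]), np.int32(5), array([3.5053, 2.7585, 0.2101, 0.1857, 0.1569]))
738 [ 0.5153 -0.0212  0.0847] ((515.510009765625, -20.985759735107422), (80.40582275390625, 80.9276123046875), 61.819461822509766)
base ((521.568603515625, -302.6755676269531), (223.67469787597656, 223.71580505371094), 89.6466064453125)
[[ 0.5894 -0.3209  0.0886]
 [ 0.5885 -0.3226  0.0939]
 [ 0.5889 -0.3259  0.0917]
 [ 0.5899 -0.3299  0.0866]
 [ 0.5869 -0.3186  0.0861]
 [ 0.586  -0.3203  0.0914]
 [ 0.5865 -0.3236  0.089 ]
 [ 0.5863 -0.3261  0.0905]
 [ 0.5873 -0.3303  0.0846]
 [ 0.5861 -0.3315  0.0918]
 [ 0.5845 -0.3164  0.0828]
 [ 0.5829 -0.3171  0.0924]
 [ 0.5828 -0.3198  0.0932]
 [ 0.5836 -0.3236  0.0888]
 [ 0.5839 -0.3268  0.0872]
 [ 0.5834 -0.3289  0.0907]
 [ 0.5835 -0.3318  0.0902]
 [ 0.5813 -0.3159  0.0847]
 [ 0.5797 -0.3167  0.0943]
 [ 0.5805 -0.3205  0.0896]
 [ 0.5807 -0.3235  0.0892]
 [ 0.5804 -0.326   0.0908]
 [ 0.5811 -0.3295  0.0875]
[... 2461 characters left out ...]
0.4725 -0.3401  0.0927]
 [ 0.4728 -0.3433  0.0907]
 [ 0.473  -0.3466  0.0887]
 [ 0.4731 -0.3495  0.0883]
 [ 0.4698 -0.3321  0.0903]
 [ 0.4698 -0.3349  0.0905]
 [ 0.4701 -0.3383  0.0878]
 [ 0.4701 -0.341   0.0885]
 [ 0.47   -0.3434  0.0903]
 [ 0.4704 -0.3471  0.0864]
 [ 0.4698 -0.3483  0.0931]
 [ 0.468  -0.3346  0.0793]
 [ 0.4676 -0.3362  0.0848]
 [ 0.4673 -0.3381  0.0885]
 [ 0.4671 -0.3403  0.0911]
 [ 0.4672 -0.3432  0.0907]
 [ 0.4674 -0.3466  0.0884]
 [ 0.4655 -0.338   0.0763]
 [ 0.4654 -0.3406  0.0776]
 [ 0.465  -0.3422  0.0826]]
holder_hole0 0.56 [314.6, 229.8] [ 0.5137 -0.0109  0.085 ]
mark 0.68 [412.1, 233.7] [ 0.5161 -0.3009  0.01  ]
holder 0.82 [318.7, 230.7] [ 0.5113 -0.0225  0.085 ]
```

```bash
cat > ik.py <<'E'
from h import *
from scipy.optimize import least_squares
a0,h0,L1,L2,Lt=.0046,.2213,.4219,.574,.2273
lo=np.array([-2.77,-.9,.21,-1.53,.24,-2.84]);hi=np.array([2.77,2.22,2.48,4.67,2.81,2.84])
def fk(q):
    r=R.from_euler("ZYZYZ",[q[0],q[1]+q[2],q[3],q[4],q[5]+np.pi/2])
    w=np.array([a0+L1*np.sin(q[1])+L2*np.sin(q[1]+q[2]),0,h0+L1*np.cos(q[1])+L2*np.cos(q[1]+q[2])])
    return R.from_euler("z",q[0]).apply(w)+r.apply([0,0,Lt]),r
def ik(p,r,q0):
    f=lambda q:np.r_[(fk(q)[0]-p)*10,(fk(q)[1].inv()*r).as_rotvec()]
    s=least_squares(f,np.clip(q0,lo+1e-3,hi-1e-3),bounds=(lo,hi));return s.x,np.linalg.norm(s.fun)
E
python3 - <<'E'
from ik import *
np.set_printoptions(precision=3,suppress=True)
s=ctrl.get_state();p,r=fk(s["qpos"]);print(p-s["eef_pos"],(r.inv()*R.from_quat(s["tcp_rot"])).as_rotvec())
for hd in range(-100,121,20):
    th=np.radians(55);c=np.radians(hd)
    a=np.array([np.sin(th)*np.cos(c),np.sin(th)*np.sin(c),-np.cos(th)]);fr=frame(a,[-np.sin(c),np.cos(c),0])
    for z in(.118,.218):
        q,e=ik(np.array([.5155,-.021,z])+.019*a,fr,s["qpos"]);print(hd,z,q,round(e,4))
p,d,K,C=snap("wrist","w2.png");s=ctrl.get_state()
W=cloud(d,K,C);T=R.from_quat(s["tcp_rot"]).inv().apply((W-s["eef_pos"]).reshape(-1,3))
k=(d.ravel()>0)&(abs(T[:,1])<.02)&(T[:,0]>.015)&(T[:,0]<.12)&(T[:,2]<.12)&(T[:,2]>-.03);Q=T[k];np.save("tool.npy",Q)
n=np.array([.574,0,-.819]);u=np.array([-.819,0,-.574]);g=np.array([0,0,-.016])
t=(Q-g)@u
for b in np.arange(-.12,-.01,.01):
    m=(t>b)&(t<b+.01)
    if m.sum()>5: print(round(b,3),m.sum(),np.mean(Q[m],0),np.percentile((Q[m]-g)@n,[50,95]),np.percentile(Q[m,1],[2,98]))
E
```

```text
Traceback (most recent call last):
  File "ik.py", line 6, in fk
    r=R.from_euler("ZYZYZ",[q[0],q[1]+q[2],q[3],q[4],q[5]+np.pi/2])
  File "scipy/spatial/transform/_rotation.pyx", line 1413, in scipy.spatial.transform._rotation.Rotation.from_euler
ValueError: Expected axis specification to be a non-empty string of upto 3 characters, got ZYZYZ
```

```bash
sed -i 's/r=R.from_euler("ZYZYZ".*/r=R.from_euler("ZYZ",[q[0],q[1]+q[2],q[3]])*R.from_euler("YZ",[q[4],q[5]+np.pi\/2])/' ik.py
python3 - <<'E'
from ik import *
np.set_printoptions(precision=3,suppress=True)
s=ctrl.get_state();p,r=fk(s["qpos"]);print(p-s["eef_pos"],(r.inv()*R.from_quat(s["tcp_rot"])).as_rotvec())
for hd in range(-100,121,20):
    th=np.radians(55);c=np.radians(hd)
    a=np.array([np.sin(th)*np.cos(c),np.sin(th)*np.sin(c),-np.cos(th)]);fr=frame(a,[-np.sin(c),np.cos(c),0])
    for z in(.118,.218):
        q,e=ik(np.array([.5155,-.021,z])+.019*a,fr,s["qpos"]);print(hd,z,q,round(e,4))
p,d,K,C=snap("wrist","w2.png");s=ctrl.get_state()
W=cloud(d,K,C);T=R.from_quat(s["tcp_rot"]).inv().apply((W-s["eef_pos"]).reshape(-1,3))
k=(d.ravel()>0)&(abs(T[:,1])<.02)&(T[:,0]>.015)&(T[:,0]<.12)&(T[:,2]<.12)&(T[:,2]>-.03);Q=T[k];np.save("tool.npy",Q)
n=np.array([.574,0,-.819]);u=np.array([-.819,0,-.574]);g=np.array([0,0,-.016])
t=(Q-g)@u
for b in np.arange(-.12,-.01,.01):
    m=(t>b)&(t<b+.01)
    if m.sum()>5: print(round(b,3),m.sum(),np.mean(Q[m],0),np.percentile((Q[m]-g)@n,[50,95]),np.percentile(Q[m,1],[2,98]))
E
```

```text
[ 0.036 -0.09   0.   ] [-0.  0. -0.]
-100 0.118 [ 0.263  0.322  1.982 -0.845  1.445  0.825] 0.0
-100 0.218 [ 0.263  0.168  1.952 -0.836  1.567  0.688] 0.0
-80 0.118 [ 0.294  0.21   2.123 -1.036  1.239  0.708] 0.0
-80 0.218 [ 0.294  0.04   2.091 -0.987  1.346  0.531] 0.0
-60 0.118 [ 0.287  0.086  2.266 -1.242  1.     0.609] 0.0
-60 0.218 [ 0.287 -0.103  2.231 -1.12   1.085  0.369] 0.0
-40 0.118 [ 0.227 -0.038  2.393 -1.483  0.716  0.534] 0.0
-40 0.218 [ 0.227 -0.248  2.354 -1.217  0.772  0.174] 0.0
-20 0.118 [ 0.104 -0.146  2.452 -1.53   0.363  0.26 ] 0.085
-20 0.218 [ 0.105 -0.362  2.439 -1.188  0.398 -0.139] 0.0
0 0.118 [-0.137 -0.171  2.441  1.192  0.24  -2.84 ] 0.2082
0 0.218 [-0.091 -0.392  2.434  0.516  0.24  -2.133] 0.082
20 0.118 [-0.13  -0.165  2.418  0.991  0.295 -2.84 ] 0.2295
20 0.218 [-0.186 -0.352  2.405  0.993  0.454 -2.84 ] 0.0826
40 0.118 [-0.171 -0.113  2.329  0.783  0.542 -2.84 ] 0.3917
40 0.218 [-0.223 -0.275  2.297  0.816  0.718 -2.84 ] 0.273
60 0.118 [-0.173 -0.046  2.23   0.61   0.755 -2.84 ] 0.5794
60 0.218 [-0.224 -0.185  2.183  0.673  0.944 -2.84 ] 0.4832
80 
[... 273 characters left out ...]
.23   1.293 -2.84 ] 1.2193
120 0.218 [-0.172  0.157  1.839  0.431  1.597 -2.84 ] 1.1664
-0.11 154 [0.089 0.001 0.037] [0.008 0.009] [-0.004  0.005]
-0.1 255 [0.083 0.001 0.032] [0.008 0.01 ] [-0.003  0.005]
-0.09 306 [0.076 0.001 0.023] [0.012 0.015] [-0.007  0.008]
-0.08 761 [0.069 0.001 0.016] [0.014 0.016] [-0.01   0.011]
-0.07 814 [0.061 0.001 0.011] [0.014 0.016] [-0.01   0.011]
-0.06 855 [0.052 0.001 0.005] [0.014 0.016] [-0.01   0.011]
-0.05 908 [ 0.044  0.001 -0.001] [0.014 0.016] [-0.009  0.011]
-0.04 913 [ 0.037  0.001 -0.008] [0.015 0.017] [-0.01   0.012]
-0.03 1225 [ 0.03   0.001 -0.015] [0.016 0.018] [-0.011  0.012]
-0.02 1287 [ 0.022  0.001 -0.021] [0.017 0.018] [-0.011  0.012]
```

View pics/w2.png

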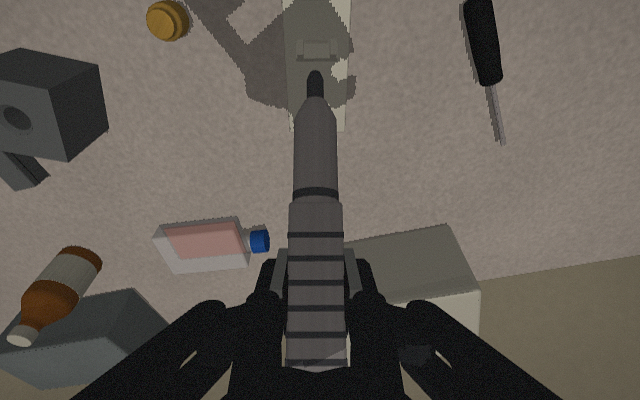

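The punch is held straight in the hand, with its tip at (315,72), and it is centred laterally. My arm model needs a lateral offset, so I'll refit it.

```bash
python3 - <<'E'
import re
s=open("ik.py").read()
s=s.replace("np.sin(q[1]+q[2]),0,h0","np.sin(q[1]+q[2]),d0,h0").replace("a0,h0,L1,L2,Lt=.0046,.2213,.4219,.574,.2273","from kin import *")
open("ik.py","w").write(s)
E
cat > fit.py <<'E'
from h import *
np.set_printoptions(precision=4,suppress=True)
s=ctrl.get_state()
S=[([1.15,.2872,1.5781,0,1.2786,-.15],[.1803,.6498,.23]),([.3356,.072,1.6942,.0003,1.3753,-.8741],[.5247,.2876,.3012]),([.2704,.3819,1.7638,.0001,.9913,-1.0301],[.5854,.267,.0735]),(s["qpos"],s["eef_pos"])]
A=[];b=[]
for q,e in S:
    m=lambda v:R.from_euler("z",-q[0]).apply(v)
    z=(R.from_euler("ZYZ",[0,q[1]+q[2],q[3]])*R.from_euler("y",q[4])).apply([0,0,1]);e=m(e)
    a,c=q[1],q[1]+q[2]
    A+=[[1,0,0,np.sin(a),np.sin(c),z[0]],[0,1,0,0,0,z[1]],[0,0,1,np.cos(a),np.cos(c),z[2]]];b+=list(e)
x,*r=np.linalg.lstsq(np.array(A),np.array(b),rcond=None);print(x,r,np.array(A)@x-b)
open("kin.py","w").write("a0,d0,h0,L1,L2,Lt="+",".join(map(str,x)))
E
python3 fit.py
python3 - <<'E'
from ik import *
np.set_printoptions(precision=3,suppress=True)
s=ctrl.get_state();print(s["time"])
for hd in range(-120,1,20):
    th=np.radians(55);c=np.radians(hd)
    a=np.array([np.sin(th)*np.cos(c),np.sin(th)*np.sin(c),-np.cos(th)]);fr=frame(a,[-np.sin(c),np.cos(c),0])
    for z in(.118,.218):
        q,e=ik(np.array([.5155,-.021,z])+.019*a,fr,s["qpos"]);print(hd,z,q,round(e,4))
Q=np.load("tool.npy");u=np.array([-.819,0,-.574]);t=(Q+[0,0,.016])@u
i=np.argsort(t)[:40];print(t[i][::8],Q[i][::8])
E
```

```text
[0.0006 0.1    0.2357 0.4194 0.5704 0.2417] [array([0.]), np.int32(6), array([3.5028, 2.7583, 2.001 , 0.2197, 0.1912, 0.1834])] [-0.002  -0.0009  0.0006  0.0003  0.0013  0.0004  0.0014 -0.0009 -0.0005
  0.0004  0.0004 -0.0005]
4.525
-120 0.118 [ 0.061  0.44   1.835 -0.753  1.544  0.882] 0.0
-120 0.218 [ 0.061  0.297  1.809 -0.757  1.667  0.766] 0.0
-100 0.118 [ 0.106  0.34   1.973 -0.939  1.348  0.758] 0.0
-100 0.218 [ 0.106  0.183  1.946 -0.914  1.459  0.609] 0.0
-80 0.118 [ 0.119  0.219  2.127 -1.138  1.122  0.658] 0.0
-80 0.218 [ 0.119  0.045  2.098 -1.061  1.215  0.461] 0.0
-60 0.118 [ 0.086  0.084  2.284 -1.368  0.86   0.581] 0.0
-60 0.218 [ 0.086 -0.113  2.251 -1.19   0.926  0.299] 0.0
-40 0.118 [-0.01  -0.061  2.405 -1.53   0.545  0.425] 0.0535
-40 0.218 [-0.01  -0.278  2.389 -1.261  0.578  0.075] 0.0
-20 0.118 [-0.128 -0.166  2.469 -1.53   0.24   0.111] 0.1335
-20 0.218 [-0.15  -0.402  2.47  -0.94   0.24  -0.526] 0.0372
0 0.118 [-0.324 -0.216  2.48   1.071  0.24  -2.84 ] 0.1822
0 0.218 [-0.358 -0.443  2.48   0.889  0.368 -2.655] 0.0667
[-0.108 -0.107 -0.106 -0.106 -0.105] [[ 0.092 -0.001  0.041]
 [ 0.092 -0.     0.039]
 [ 0.091  0.001  0.038]
 [ 0.09  -0.002  0.039]
 [ 0.09   0.001  0.038]]
```

```bash
cat > plan.py <<'E'
from ik import *
np.set_printoptions(precision=4,suppress=True)
TIP=np.array([.091,.0007,.0423])
def up(hd,tilt=55):
    th=np.radians(tilt);c=np.radians(hd)
    a=np.array([np.sin(th)*np.cos(c),np.sin(th)*np.sin(c),-np.cos(th)]);return frame(a,[-np.sin(c),np.cos(c),0])
def go(pos,fr,maxrows=5):
    d,w=to_tool(pos,fr);n=max(1,int(np.ceil(max(np.linalg.norm(w)/.18,np.linalg.norm(d)/.055))))
    print("rows needed",n,"full",d,w)
    print([[round(float(v),4) for v in np.r_[d,w]*i/n] for i in range(1,min(n,maxrows)+1)])
E
python3 - <<'E'
from plan import *
fr=up(-100);go(np.array([.5155,-.021,.14])-fr.apply(TIP),fr)
E
```

```text
rows needed 9 full [ 0.0066 -0.3121  0.0295] [ 0.8897 -0.5204  1.2025]
[[0.0007, -0.0347, 0.0033, 0.0989, -0.0578, 0.1336], [0.0015, -0.0694, 0.0066, 0.1977, -0.1156, 0.2672], [0.0022, -0.104, 0.0098, 0.2966, -0.1735, 0.4008], [0.0029, -0.1387, 0.0131, 0.3954, -0.2313, 0.5344], [0.0037, -0.1734, 0.0164, 0.4943, -0.2891, 0.668]]
```

Request:
carry_out(deltas=[0,-0.035,0,0.1,-0.058,0.134,0,-0.07,0,0.2,-0.116,0.267,0,-0.104,0,0.297,-0.174,0.4,0,-0.139,0,0.395,-0.231,0.534,0,-0.173,0,0.494,-0.289,0.668])

```text
time: 5.15
eef_pos: [0.5464, 0.0956, 0.2677]
tcp_rot: [0.474, 0.813, -0.223, 0.253]
contact_force: [-1.0, -0.3, -2.5]
opening: 0.274
finger_force: 79.2
```

Run:
```python
from plan import *
fr=up(-100);go(np.array([.5155,-.021,.14])-fr.apply(TIP),fr)
```

```text
rows needed 4 full [-0.0554 -0.0874  0.096 ] [ 0.3913 -0.2311  0.5295]
[[-0.0138, -0.0219, 0.024, 0.0978, -0.0578, 0.1324], [-0.0277, -0.0437, 0.048, 0.1957, -0.1155, 0.2647], [-0.0415, -0.0656, 0.072, 0.2935, -0.1733, 0.3971], [-0.0554, -0.0874, 0.096, 0.3913, -0.2311, 0.5295]]
```

Request:
carry_out(deltas=[-0.0138,-0.022,0.024,0.098,-0.058,0.132,-0.0277,-0.0437,0.048,0.196,-0.1155,0.265,-0.0415,-0.0656,0.072,0.2935,-0.173,0.397,-0.0554,-0.0874,0.096,0.391,-0.231,0.5295,-0.0554,-0.0874,0.096,0.391,-0.231,0.5295])

```text
time: 5.78
eef_pos: [0.5127, -0.0389, 0.2368]
tcp_rot: [0.679, 0.572, -0.354, 0.295]
contact_force: [0.3, 0.4, -3.6]
opening: 0.268
finger_force: 79.2
```

Run:
```python
from plan import *
s=ctrl.get_state();print(s["eef_pos"],s["contact_force"],s["qpos"])
fr=up(-100);print((R.from_quat(s["tcp_rot"]).inv()*fr).as_rotvec(), "tip", s["eef_pos"]+R.from_quat(s["tcp_rot"]).apply(TIP))
p,d,K,C=snap("wrist","w3.png");W=cloud(d,K,C);np.save("w3.npy",W)
for q in ("holder_hole0","punch_tip","holder"): print(q,[(x["uv"],x["score"]) for x in ctrl.find_in("wrist",q)[:1]])
# punch axis from cloud: slices in z
Q=W.reshape(-1,3);c=s["eef_pos"]+R.from_quat(s["tcp_rot"]).apply(TIP)
for z in np.arange(.14,.26,.01):
    k=(abs(Q[:,2]-z)<.005)&(np.hypot(Q[:,0]-c[0],Q[:,1]-c[1])<.025)
    if k.sum()>5: print(round(z,3),k.sum(),np.median(Q[k],0),np.percentile(Q[k][:,0],[3,97]))
k=(Q[:,2]>.079)&(Q[:,2]<.091)&(np.hypot(Q[:,0]-.5155,Q[:,1]+.021)<.07)
print(k.sum(),cv2.minAreaRect((Q[k][:,:2]*1000).astype(np.float32)),np.median(Q[k][:,2]))
p,d,K,C=snap("side","s3.png")
cv2.imwrite("pics/s3c.png",cv2.resize(p[120:280,270:430,::-1],None,fx=3.5,fy=3.5,interpolation=cv2.INTER_CUBIC))
```

```text
[ 0.5127 -0.0389  0.2368] [ 0.3474  0.373  -3.6018] [ 0.1095  0.165   1.9147 -0.9061  1.4909  0.5664]
[-0.0007 -0.0028  0.0051] tip [ 0.516  -0.0214  0.1381]
holder_hole0 [([315.6, 20.2], 0.58)]
punch_tip [([316.9, 84.7], 0.7)]
holder [([318.8, 19.9], 0.83)]
0.14 158 [ 0.5166 -0.0172  0.1424] [0.5121 0.5202]
0.15 254 [ 0.5168 -0.0171  0.1496] [0.5121 0.5202]
0.16 307 [ 0.5175 -0.0135  0.161 ] [0.5099 0.5243]
0.17 768 [ 0.518  -0.0117  0.1701] [0.5068 0.5266]
0.18 809 [ 0.518  -0.0116  0.18  ] [0.5071 0.5265]
0.19 863 [ 0.5181 -0.0118  0.1901] [0.5065 0.5267]
0.2 900 [ 0.5181 -0.0119  0.2   ] [0.5069 0.5267]
0.21 918 [ 0.5182 -0.0109  0.2098] [0.5075 0.5275]
0.22 1219 [ 0.5185 -0.0095  0.2201] [0.5073 0.5295]
0.23 1442 [ 0.5185 -0.0097  0.2306] [0.5009 0.5309]
0.24 2332 [ 0.5184 -0.0107  0.2403] [0.4937 0.5388]
0.25 2322 [ 0.5184 -0.0091  0.2492] [0.4974 0.5379]
5845 ((510.8228759765625, -33.516563415527344), (52.86229705810547, 80.4316177368164), 61.63742446899414) 0.08566858071034517
```

View pics/w3.png

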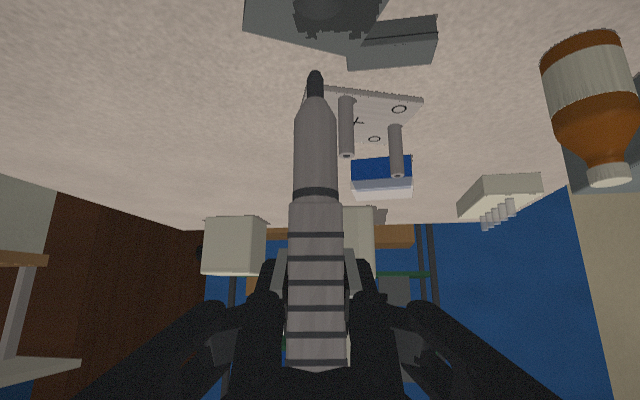

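The tip is at (317,85) in the image, over the holder, whose hole is cut off at the top edge. Punch is upright. The holder edges put the hole about 1 mm further along +x, so I'll descend there.

Run:
```python
from plan import *
s=ctrl.get_state();r=R.from_quat(s["tcp_rot"])
print(r.inv().apply([.001,0,-.050]),r.inv().apply([.001,0,-.126]))
```

```text
[0.041  0.0008 0.0287] [0.1031 0.0006 0.0725]
```

Request:
carry_out(deltas=[0.01,0.001,0.007,0,0,0,0.0205,0.001,0.0144,0,0,0,0.041,0.001,0.0287,0,0,0,0.055,0.001,0.0386,0,0,0,0.065,0.001,0.0456,0,0,0])

```text
time: 6.65
eef_pos: [0.5142, -0.0372, 0.1597]
tcp_rot: [0.678, 0.573, -0.352, 0.298]
contact_force: [0.2, -0.1, -4.0]
opening: 0.273
finger_force: 79.3
```

Request:
carry_out(deltas=[0.009,0,0.0063,0,0,0,0.018,0,0.0126,0,0,0,0.027,0,0.019,0,0,0,0.034,0,0.0239,0,0,0,0.034,0,0.0239,0,0,0])

```text
time: 7.28
eef_pos: [0.5145, -0.0371, 0.119]
tcp_rot: [0.678, 0.573, -0.351, 0.298]
contact_force: [-1.3, -0.9, -5.0]
opening: 0.27
finger_force: 79.3
```

Run:
```python
from plan import *
s=ctrl.get_state();print(s["eef_pos"],s["contact_force"],s["wrist_torque"], "tip", s["eef_pos"]+R.from_quat(s["tcp_rot"]).apply(TIP))
```

```text
[ 0.5145 -0.0371  0.119 ] [-1.2685 -0.8763 -4.9671] [ 0.6002  0.0718 -0.1451] tip [ 0.5183 -0.0197  0.0203]
```

Request:
carry_out(deltas=[0.004,0,0.0028,0,0,0,0.007,0,0.0049,0,0,0,0.007,0,0.0049,0,0,0])

```text
time: 7.65
eef_pos: [0.5148, -0.0372, 0.1114]
tcp_rot: [0.678, 0.572, -0.351, 0.298]
contact_force: [-2.4, -3.1, -2.8]
opening: 0.268
finger_force: 79.2
```

Request:
carry_out(deltas=[0.001,0,0.0007,0,0,0,0.001,0,0.0007,0,0,0,0.001,0,0.0007,0,0,0,0.001,0,0.0007,0,0,0], grip=100)

```text
time: 8.15
eef_pos: [0.5155, -0.0369, 0.1108]
tcp_rot: [0.678, 0.572, -0.351, 0.299]
contact_force: [0.2, 0.6, 0.1]
opening: 1.003
finger_force: 0.0
```

Request:
carry_out(deltas=[0,0,-0.04,0,0,0,0,0,-0.09,0,0,0,-0.02,0,-0.14,0,0.15,0,-0.06,0,-0.18,0,0.32,0,-0.1,0,-0.2,0,0.49,0])

```text
time: 8.78
eef_pos: [0.5329, 0.0692, 0.3107]
tcp_rot: [0.743, 0.629, -0.172, 0.151]
contact_force: [0.4, -1.9, 0.1]
opening: 0.998
finger_force: 0.0
```

Run:
```python
from plan import *
s=ctrl.get_state();print(s["eef_pos"],s["contact_force"],s["qpos"],s["time"])
fr=up(-100,0);d,w=to_tool([.517,.045,.32],fr);print(d,w)
p,d,K,C=snap("wrist","w4.png");W=cloud(d,K,C);np.save("w4.npy",W)
Q=W.reshape(-1,3)
k=(Q[:,2]>.155)&(np.hypot(Q[:,0]-.517,Q[:,1]+.021)<.03);print("head",k.sum(),Q[k].mean(0),cv2.minAreaRect((Q[k][:,:2]*1000).astype(np.float32)))
for q in ("punch","punch_head","holder"): print(q,[(x["uv"],x["score"],W[int(x["uv"][1]),int(x["uv"][0])]) for x in ctrl.find_in("wrist",q)[:1]])
```

```text
[0.5329 0.0692 0.3107] [ 0.4388 -1.8593  0.146 ] [ 0.1395  0.0356  1.7627 -0.4428  1.4922  0.3739] 8.775
[-0.0279 -0.0116  0.0033] [0.0099 0.4616 0.0087]
head 619 [ 0.5193 -0.0151  0.1677] ((518.2899169921875, -19.298236846923828), (24.988203048706055, 23.44727897644043), 80.63919067382812)
punch [([315.0, 166.7], 0.93, array([ 0.5216, -0.0087,  0.1394]))]
punch_head [([314.2, 170.8], 0.69, array([ 0.5205, -0.0087,  0.1458]))]
holder [([316.9, 120.1], 0.88, array([0.5267, 0.0125, 0.0844]))]
```

Run:
```python
from plan import *
go([.518,-.0195,.28],up(-100,0))
```

```text
rows needed 3 full [-0.0651  0.      0.066 ] [0.0091 0.4668 0.0037]
[[-0.0217, 0.0, 0.022, 0.003, 0.1556, 0.0012], [-0.0434, 0.0, 0.044, 0.006, 0.3112, 0.0025], [-0.0651, 0.0, 0.066, 0.0091, 0.4668, 0.0037]]
```

Request:
carry_out(deltas=[-0.0217,0,0.022,0.003,0.156,0.001,-0.0434,0,0.044,0.006,0.311,0.0025,-0.065,0,0.066,0.009,0.467,0.004,-0.065,0,0.066,0.009,0.467,0.004,-0.065,0,0.066,0.009,0.467,0.004])

```text
time: 9.6
eef_pos: [0.5169, -0.0185, 0.2757]
tcp_rot: [0.766, 0.643, -0.003, -0.003]
contact_force: [0.6, 0.6, 0.1]
opening: 1.0
finger_force: 0.0
```

```bash
cat > look.py <<'E'
from plan import *
import sys
s=ctrl.get_state();r=R.from_quat(s["tcp_rot"]);print("eef",s["eef_pos"],s["qpos"],"err",(r.inv()*up(-100,0)).as_rotvec())
p,d,K,C=snap("wrist",sys.argv[1]);W=cloud(d,K,C);Q=W.reshape(-1,3);np.save("wl.npy",W)
E
cat look.py > l5.py
cat >> l5.py <<'E'
k=(Q[:,2]>.160)&(Q[:,2]<.18)&(np.hypot(Q[:,0]-.518,Q[:,1]+.0195)<.03)
print("head",k.sum(),Q[k].mean(0),cv2.minAreaRect((Q[k][:,:2]*1000).astype(np.float32)))
k=(Q[:,2]>.08)&(Q[:,2]<.09)&(np.hypot(Q[:,0]-.518,Q[:,1]+.0195)<.07)
print("holder",k.sum(),cv2.minAreaRect((Q[k][:,:2]*1000).astype(np.float32)))
for z in np.arange(.09,.17,.01):
    k=(abs(Q[:,2]-z)<.005)&(np.hypot(Q[:,0]-.518,Q[:,1]+.0195)<.03)
    if k.sum()>5: print(round(z,3),k.sum(),np.median(Q[k],0),np.percentile(Q[k][:,0],[3,97]))
E
python3 l5.py w5.png
```

```text
eef [ 0.5169 -0.0185  0.2757] [-0.2313 -0.0944  1.9055 -0.0019  1.3387 -0.0572] err [-0.0083  0.0013  0.0008]
head 887 [ 0.5189 -0.0185  0.1698] ((518.6885375976562, -19.750030517578125), (24.18160629272461, 23.482393264770508), 80.68801879882812)
holder 4108 ((517.750732421875, -21.099411010742188), (80.31414031982422, 80.28926849365234), 61.46166229248047)
0.09 1083 [ 0.5214 -0.0098  0.0858] [0.4912 0.5453]
0.1 50 [ 0.5197 -0.0084  0.0995] [0.509  0.5312]
0.11 62 [ 0.5197 -0.0083  0.1113] [0.5097 0.5314]
0.12 61 [ 0.5216 -0.0084  0.1203] [0.5094 0.5313]
0.13 73 [ 0.5198 -0.0082  0.1313] [0.509  0.5315]
0.14 77 [ 0.5207 -0.0085  0.1413] [0.51   0.5318]
0.15 86 [ 0.5203 -0.0083  0.1516] [0.5091 0.531 ]
0.16 86 [ 0.5208 -0.0085  0.1604] [0.5098 0.531 ]
0.17 836 [ 0.5188 -0.0189  0.1704] [0.5074 0.5302]
```

View pics/w5.png

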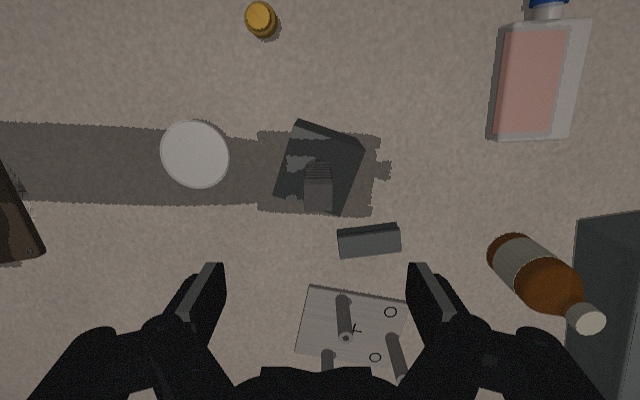

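The punch stands upright in the holder with its head at (318,195), centre (0.5187, -0.0197, 0.170), and its flats are aligned with the tool. I'll descend onto the head.

Run:
```python
from plan import *
go([.5187,-.0197,.13],up(-100,0))
```

```text
rows needed 3 full [-0.0013  0.0029  0.1463] [-0.0072  0.0013  0.0023]
[[-0.0004, 0.001, 0.0488, -0.0024, 0.0004, 0.0008], [-0.0009, 0.0019, 0.0975, -0.0048, 0.0009, 0.0016], [-0.0013, 0.0029, 0.1463, -0.0072, 0.0013, 0.0023]]
```

Request:
carry_out(deltas=[-0.001,0.0022,0.04,-0.007,0.001,0,-0.001,0.0022,0.08,-0.007,0.001,0,-0.001,0.0022,0.12,-0.007,0.001,0,-0.001,0.0022,0.145,-0.007,0.001,0,-0.001,0.0022,0.145,-0.007,0.001,0])

```text
time: 10.28
eef_pos: [0.5171, -0.0181, 0.13]
tcp_rot: [0.765, 0.644, -0.001, -0.001]
contact_force: [0.0, 0.7, 0.6]
opening: 0.999
finger_force: 0.0
```

Request:
carry_out(deltas=[0,0,0,0,0,0,0,0,0,0,0,0,0,0,0,0,0,0,0,0,0,0,0,0,0,0,0,0,0,0], grip=0, grip_force=100)

```text
time: 10.9
eef_pos: [0.5189, -0.0204, 0.1339]
tcp_rot: [0.766, 0.643, 0.001, 0.001]
contact_force: [-2.5, 1.1, 5.7]
opening: 0.269
finger_force: 97.7
```

Request:
carry_out(deltas=[0,0,-0.03,0,0,0,0,0,-0.07,0,0,0,0,0,-0.11,0,0,0,0,0,-0.14,0,0,0,0,0,-0.14,0,0,0], grip_force=120)

```text
time: 11.52
eef_pos: [0.5197, -0.0207, 0.2747]
tcp_rot: [0.766, 0.643, 0.003, 0.003]
contact_force: [0.1, -0.6, -3.2]
opening: 0.266
finger_force: 119.1
```

Run:
```python
from plan import *
s=ctrl.get_state();print(s["contact_force"],s["opening"])
go([.55,-.26,.27],up(-100,0))
```

```text
[ 0.1362 -0.601  -3.1862] 0.26581718389150877
rows needed 5 full [-0.2305  0.0712  0.0053] [0.0081 0.0002 0.0008]
[[-0.0461, 0.0142, 0.0011, 0.0016, 0.0, 0.0002], [-0.0922, 0.0285, 0.0021, 0.0032, 0.0001, 0.0003], [-0.1383, 0.0427, 0.0032, 0.0048, 0.0001, 0.0005], [-0.1844, 0.057, 0.0043, 0.0064, 0.0002, 0.0006], [-0.2305, 0.0712, 0.0053, 0.0081, 0.0002, 0.0008]]
```

Request:
carry_out(deltas=[-0.046,0.014,0,0,0,0,-0.092,0.028,0,0,0,0,-0.138,0.043,0,0,0,0,-0.184,0.057,0.003,0,0,0,-0.23,0.071,0.005,0,0,0])

```text
time: 12.15
eef_pos: [0.5477, -0.26, 0.2639]
tcp_rot: [0.766, 0.643, 0.0, -0.001]
contact_force: [0.2, -0.5, -2.8]
opening: 0.264
finger_force: 118.8
```

Request:
carry_out(deltas=[0,0,0,0,0,0,0,0,0,0,0,0])

```text
time: 12.4
eef_pos: [0.5478, -0.2583, 0.265]
tcp_rot: [0.766, 0.643, 0.001, -0.001]
contact_force: [0.6, 0.8, -2.4]
opening: 0.263
finger_force: 118.8
```

```bash
cat look.py > l6.py
cat >> l6.py <<'E'
np.save("d6.npy",d)
print(s["tcp_rot"])
for q in ("mark","punch_tip","stage_base"): print(q,[(x["uv"],x["score"],atz(K,C,x["uv"],.01)) for x in ctrl.find_in("wrist",q)[:2]])
T=r.inv().apply(Q-s["eef_pos"])
for z in np.arange(-.01,.14,.01):
    k=(d.ravel()>0)&(abs(T[:,2]-z)<.005)&(np.hypot(T[:,0],T[:,1])<.022)
    if k.sum()>5: print("tool z",round(z,3),k.sum(),np.median(T[k],0),np.percentile(T[k][:,1],[3,97]),np.percentile(T[k][:,0],95),T[k][:,2].max())
E
python3 l6.py w6.png
```

```text
eef [ 0.5478 -0.2583  0.265 ] [-0.6088  0.112   1.7173  0.0019  1.3147 -0.4351] err [-0.0014 -0.0026  0.0004]
[ 0.7659  0.6429  0.0006 -0.0014]
mark [([290.5, 190.4], 0.98, array([ 0.5088, -0.294 ,  0.01  ]))]
punch_tip [([290.8, 186.6], 0.66, array([ 0.5102, -0.2889,  0.01  ]))]
stage_base [([292.6, 187.1], 0.92, array([ 0.5124, -0.29  ,  0.01  ]))]
tool z -0.01 847 [ 0.0121 -0.0002 -0.0102] [-0.0191  0.0183] 0.012781932224771864 -0.005068743113964891
tool z 0.0 444 [ 0.0123  0.0007 -0.0001] [-0.0109  0.0119] 0.012883104150578696 0.004917241404113717
tool z 0.01 384 [ 0.0123 -0.0001  0.01  ] [-0.0111  0.0114] 0.012801488265652286 0.014986406152941684
tool z 0.02 312 [0.0123 0.0001 0.0202] [-0.0112  0.0113] 0.012759511262716598 0.02492814392787069
tool z 0.03 270 [0.0123 0.     0.0303] [-0.0112  0.0114] 0.012657996210511316 0.034995830900137234
tool z 0.04 222 [ 0.0122 -0.0003  0.0399] [-0.0112  0.0106] 0.01258043738193878 0.04498938754540079
tool z 0.05 86 [ 0.0117 -0.0001  0.0472] [-0.0105  0.0098] 0.012368733487727355 0.054978652315863914
tool z 0.06 97 [ 0.0102 -0.0008  0.0608] [-0.0078  0.0069] 0.011217735405851336 0.06478966263710574
tool z 0.07 125 [ 0.0099 -0.0009  0.0695] [-0.0097  0.0084] 0.011037008169310027 0.07495284998899664
tool z 0.08 119 [ 0.0097 -0.001   0.0795] [-0.0107  0.0087] 0.011060604113211567 0.08497442120401051
tool z 0.09 101 [ 0.0097 -0.001   0.0895] [-0.0111  0.009 ] 0.01103408498717663 0.09483323539206974
tool z 0.12 8 [ 0.0041 -0.0017  0.1184] [-0.0036  0.0012] 0.00448971390062399 0.11978426653139072
```

View pics/w6.png

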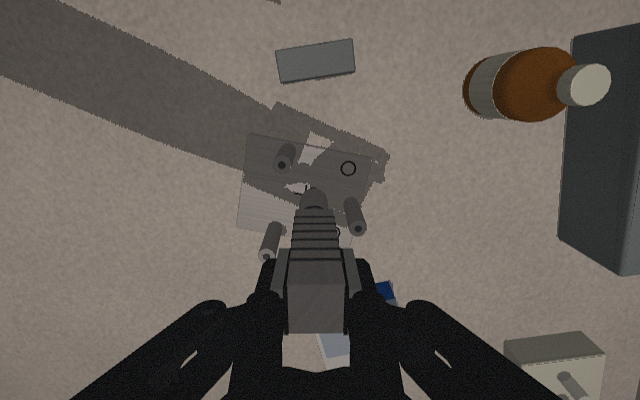

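The punch is straight in the hand, with its tip at tool (0, -0.001, 0.120). It hides the cross, which sits near (306,190) behind the tip. I'll shift sideways to see it.

Request:
carry_out(deltas=[0,0.03,0,0,0,0,0,0.06,0,0,0,0,0,0.06,0,0,0,0,0,0.06,0,0,0,0])

```text
time: 13.1
eef_pos: [0.6076, -0.2686, 0.2678]
tcp_rot: [0.765, 0.644, 0.001, 0.001]
contact_force: [-0.2, 0.7, -3.2]
opening: 0.262
finger_force: 119.6
```

```bash
cat look.py > l7.py
cat >> l7.py <<'E'
for q in ("mark","stage_base"): print(q,[(x["uv"],x["score"],atz(K,C,x["uv"],.01)) for x in ctrl.find_in("wrist",q)[:2]])
k=(Q[:,2]>.004)&(Q[:,2]<.016)&(np.hypot(Q[:,0]-.517,Q[:,1]+.301)<.13);print("plate",k.sum(),np.median(Q[k][:,2]),cv2.minAreaRect((Q[k][:,:2]*1000).astype(np.float32)))
for c in((.580,-.325),(.5135,-.241),(.475,-.341)):
    k=(Q[:,2]>.087)&(Q[:,2]<.094)&(np.hypot(Q[:,0]-c[0],Q[:,1]-c[1])<.02)
    if k.sum()>8: print("pillar",k.sum(),Q[k].mean(0),cv2.minEnclosingCircle((Q[k][:,:2]*1000).astype(np.float32)))
u,v=[int(x) for x in K@np.linalg.inv(C)[:3]@[.517,-.301,.01,1]/(np.linalg.inv(C)[2]@[.517,-.301,.01,1])][:2];print(u,v)
cv2.imwrite("pics/w7c.png",cv2.resize(p[max(v-60,0):v+60,max(u-70,0):u+70,::-1],None,fx=5,fy=5,interpolation=cv2.INTER_CUBIC));print(max(u-70,0),max(v-60,0))
E
python3 l7.py w7.png
```

```text
eef [ 0.6076 -0.2686  0.2678] [-0.5691  0.2377  1.5688  0.001   1.3336 -0.3969] err [ 0.0018 -0.0003  0.0021]
mark [([249.0, 191.4], 0.85, array([ 0.5146, -0.2978,  0.01  ])), ([312.0, 347.8], 0.32, array([ 0.5505, -0.5701,  0.01  ]))]
stage_base [([250.9, 190.1], 0.81, array([ 0.5176, -0.2965,  0.01  ]))]
plate 9609 0.010606370689534184 ((521.8292236328125, -301.303955078125), (130.2498779296875, 159.79811096191406), 68.63470458984375)
pillar 297 [ 0.5169 -0.241   0.0904] ((516.4879760742188, -241.32235717773438), 10.072381019592285)
pillar 235 [ 0.478  -0.3406  0.0905] ((477.4880065917969, -340.8995666503906), 10.244576454162598)
251 193
181 133
```

View pics/w7c.png

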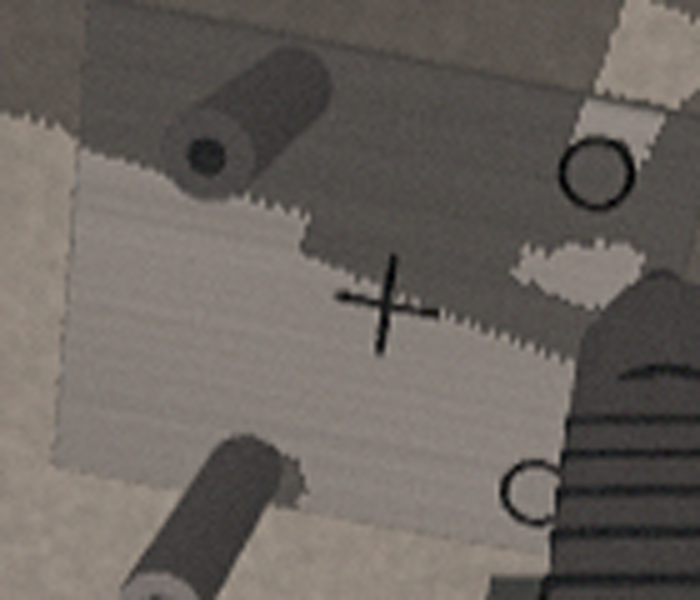

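The crop shows the cross at image pixel (258,193.6) and the rings at about (300,167) and (287,231).

Run:
```python
from plan import *
s=ctrl.get_state();m=ctrl.camera_model("wrist");K=np.array(m["intrinsics"])
T=np.eye(4);T[:3,:3]=R.from_quat(s["tcp_rot"]).as_matrix();T[:3,3]=s["eef_pos"];C=T@np.array(m["hand_eye"])
X=atz(K,C,(258,193.6),.01);print(X)
d,w=to_tool([X[0],X[1],.25],up(-100,0));print(d,w)
```

```text
[ 0.5255 -0.3034  0.01  ]
[-0.0479 -0.0747  0.018 ] [ 0.0025 -0.      0.0012]
```

The two estimates agree: plate centre plus 4 mm gives (0.5255, -0.3028), and the camera ray gives (0.5255, -0.3034). Next I'll move over the cross and stop about 20 mm above it to check.

Request:
carry_out(deltas=[-0.024,-0.037,0,0,0,0,-0.048,-0.0735,0,0.001,0,0,-0.048,-0.0735,0.04,0.0025,0,0,-0.048,-0.0735,0.09,0.0025,0,0,-0.048,-0.0735,0.118,0.0025,0,0])

```text
time: 13.88
eef_pos: [0.5256, -0.3031, 0.1471]
tcp_rot: [0.766, 0.643, -0.0, -0.002]
contact_force: [-0.5, -0.2, -3.3]
opening: 0.264
finger_force: 119.6
```

Request:
carry_out(deltas=[0,0,0,0,0,0,0,0,0,0,0,0,0,0,0,0,0,0])

```text
time: 14.25
eef_pos: [0.5287, -0.305, 0.1526]
tcp_rot: [0.766, 0.643, 0.001, 0.002]
contact_force: [0.3, -0.2, -3.0]
opening: 0.267
finger_force: 119.4
```

```bash
cat look.py > l8.py
cat >> l8.py <<'E'
print(s["tcp_rot"],s["contact_force"])
I=np.linalg.inv(C)
def pr(X):
    c=I@np.r_[X,1];return (K@(c[:3]/c[2]))[:2]
print("mark px",pr([.5255,-.3032,.01]),"tip px",pr(s["eef_pos"]+r.apply([.0,-.0012,.120])))
T=r.inv().apply(Q-s["eef_pos"])
for z in(.02,.075,.085,.11,.1175):
    k=(d.ravel()>0)&(abs(T[:,2]-z)<.003)&(np.hypot(T[:,0],T[:,1])<.02)
    if k.sum()>5: print(z,k.sum(),np.percentile(T[k][:,1],[3,97]),np.percentile(T[k][:,0],95),T[k][:,2].max())
cv2.imwrite("pics/w8c.png",cv2.resize(p[100:220,250:390,::-1],None,fx=5,fy=5,interpolation=cv2.INTER_CUBIC))
E
python3 l8.py w8.png
```

```text
eef [ 0.5287 -0.305   0.1526] [-0.6894  0.2183  1.809   0.0002  1.1094 -0.5161] err [0.0043 0.0023 0.0011]
[0.7657 0.6432 0.0005 0.0024] [ 0.3332 -0.2093 -3.0432]
mark px [310.1923 182.3233] tip px [313.0712 191.4383]
0.02 212 [-0.0112  0.0114] 0.012791153797403455 0.02296758311748906
0.075 77 [-0.0104  0.0086] 0.010978834726306492 0.0779424102157239
0.085 68 [-0.0109  0.0082] 0.01094011720050813 0.08789070564921962
0.1175 8 [-0.0036  0.0012] 0.004667672931249788 0.1191423523251581
```

View pics/w8c.png

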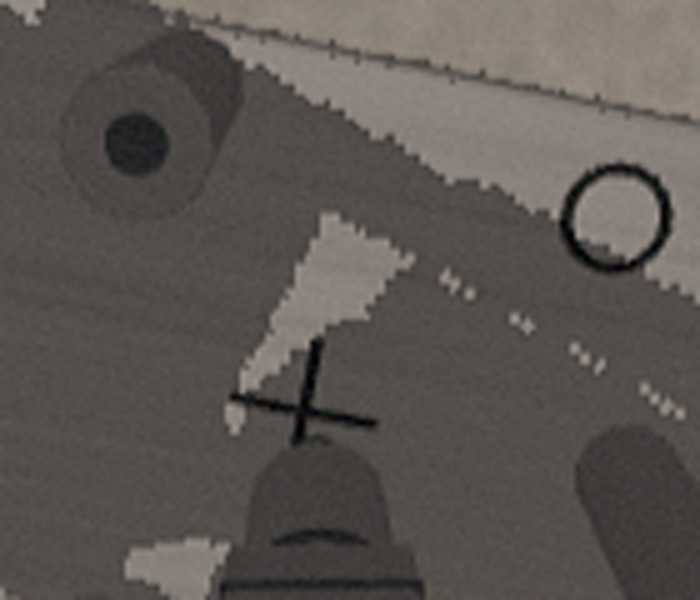

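The crop shows the cross at pixel (310.6,182), where the projection put it. The tip line is 2.3 mm off, so I'll correct by tool x +1 mm and y -2 mm and ease down.

Request:
carry_out(deltas=[0.001,-0.002,0,0,0,0,0.001,-0.002,0.004,0,0,0,0.001,-0.002,0.008,0,0,0,0.001,-0.002,0.01,0,0,0,0.001,-0.002,0.01,0,0,0])

```text
time: 14.92
eef_pos: [0.5255, -0.3026, 0.1393]
tcp_rot: [0.766, 0.643, 0.0, -0.0]
contact_force: [-1.5, -0.1, -4.1]
opening: 0.267
finger_force: 119.5
```

```bash
cat look.py > l9.py
cat >> l9.py <<'E'
print(s["contact_force"])
I=np.linalg.inv(C)
def pr(X):
    c=I@np.r_[X,1];return (K@(c[:3]/c[2]))[:2]
m=pr([.5255,-.3032,.01]);print("mark px",m,"tip px",pr(s["eef_pos"]+r.apply([.0,-.0012,.120])))
tip=s["eef_pos"]+r.apply([.0,-.0012,.120]);print("tip",tip)
k=(d.ravel()>0)&(abs(Q[:,2]-.01)<.012)&(np.hypot(Q[:,0]-.5255,Q[:,1]+.3032)<.05);print("plate z",np.median(Q[k][:,2]))
cv2.imwrite("pics/w9c.png",cv2.resize(p[140:220,265:365,::-1],None,fx=7,fy=7,interpolation=cv2.INTER_CUBIC))
E
python3 l9.py w9.png
```

```text
eef [ 0.5255 -0.3026  0.1393] [-0.6897  0.2281  1.8239  0.0002  1.0904 -0.5163] err [-0.0007 -0.0006  0.001 ]
[-1.4688 -0.1017 -4.0641]
mark px [314.7316 188.9311] tip px [313.0726 191.4397]
tip [ 0.5242 -0.3023  0.0193]
plate z 0.010510806053244448
```

View pics/w9c.png

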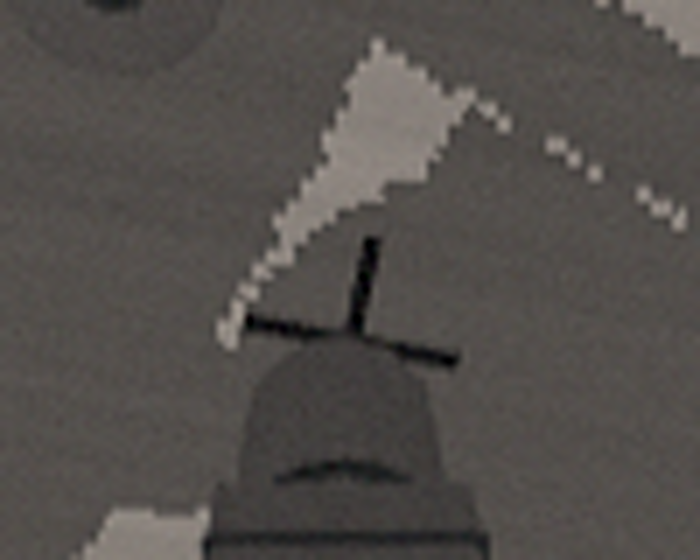

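Request:
carry_out(deltas=[0,0.0008,0,0,0,0,0,0.0016,0,0,0,0,0,0.0016,0,0,0,0,0,0.0016,0,0,0,0,0,0.0016,0,0,0,0])

```text
time: 15.6
eef_pos: [0.5272, -0.303, 0.1398]
tcp_rot: [0.766, 0.643, 0.0, 0.0]
contact_force: [0.1, 0.5, -4.0]
opening: 0.26
finger_force: 119.5
```

```bash
cat > l10.py <<'E'
from plan import *
# cross location in tool frame: dark pixels on plate near prediction
for i in range(2):
    s=ctrl.get_state();r=R.from_quat(s["tcp_rot"]);p,d,K,C=snap("wrist","wa%d.png"%i)
    I=np.linalg.inv(C);c=I@[.5258,-.3030,.01,1];m=(K@(c[:3]/c[2]))[:2]
    g=cv2.cvtColor(p,cv2.COLOR_RGB2GRAY);W=cloud(d,K,C)
    mask=(g<42)&(abs(W[...,2]-.0105)<.004)&(np.hypot(W[...,0]-.5258,W[...,1]+.303)<.02)
    v,u=np.nonzero(mask);A=(W[mask][:,:2])*1000
    print(s["eef_pos"],(r.inv()*up(-100,0)).as_rotvec(),"m",m,len(u))
    # best cross fit: lines at heading -21.4 and 68.6
    from scipy.optimize import minimize
    def cost(x):
        dx=A-x[:2];e=np.array([np.cos(x[2]),np.sin(x[2])]);f=np.array([-e[1],e[0]])
        return np.minimum(np.minimum(abs(dx@e),abs(dx@f)),3).sum()
    best=min((minimize(cost,[525.5+a,-303+b,np.radians(-21.4)],method="Nelder-Mead") for a in(-3,0,3) for b in(-3,0,3)),key=lambda o:o.fun)
    X=np.r_[best.x[:2]/1000,.01];print(best.x,best.fun/len(A),"mark in tool",r.inv().apply(X-s["eef_pos"]))
E
python3 l10.py
```

```text
[ 0.5272 -0.303   0.1398] [ 0.0001 -0.0001  0.001 ] m [312.9023 188.2955] 71
[ 525.8589 -302.2929   -0.3587] 0.4926289308486668 mark in tool [ 0.0005 -0.0015  0.1298]
[ 0.5272 -0.303   0.1398] [ 0.0002 -0.0001  0.001 ] m [312.9025 188.2884] 73
[ 525.6399 -302.2853   -0.3833] 0.482408903814507 mark in tool [ 0.0004 -0.0017  0.1298]
```

The cross is within 0.6 mm of the tip line and the arm has settled, so I'll press.

Request:
carry_out(deltas=[0,0,0.003,0,0,0,0,0,0.006,0,0,0,0,0,0.009,0,0,0,0,0,0.012,0,0,0,0,0,0.014,0,0,0])

```text
time: 16.32
eef_pos: [0.5273, -0.3032, 0.1265]
tcp_rot: [0.766, 0.643, -0.0, 0.0]
contact_force: [-2.5, 1.8, 7.7]
opening: 0.265
finger_force: 120.9
```

Request:
carry_out(deltas=[0,0,0.002,0,0,0,0,0,0.004,0,0,0,0,0,0.006,0,0,0,0,0,0.006,0,0,0,0,0,0.006,0,0,0])

```text
time: 16.95
eef_pos: [0.5274, -0.3033, 0.1216]
tcp_rot: [0.766, 0.643, -0.0, 0.0]
contact_force: [-3.2, 2.8, 7.5]
opening: 0.266
finger_force: 121.3
```

Request:
carry_out(deltas=[0,0,0.002,0,0,0,0,0,0.004,0,0,0,0,0,0.006,0,0,0,0,0,0.006,0,0,0,0,0,0.006,0,0,0])

```text
time: 17.58
eef_pos: [0.5281, -0.3039, 0.1211]
tcp_rot: [0.765, 0.643, -0.0, 0.0]
contact_force: [-8.4, 6.6, 26.1]
opening: 0.268
finger_force: 123.8
```

The push is now about 30 N at unchanged height, after the force had dropped at a greater depth. So the catch has snapped and the tip is at its end stop. Lifting straight up.

Request:
carry_out(deltas=[0,0,-0.006,0,0,0,0,0,-0.018,0,0,0,0,0,-0.05,0,0,0,0,0,-0.1,0,0,0,0,0,-0.15,0,0,0])

```text
time: 18.2
eef_pos: [0.5266, -0.3025, 0.2628]
tcp_rot: [0.766, 0.643, -0.0, -0.002]
contact_force: [0.3, -1.5, -3.0]
opening: 0.267
finger_force: 119.5
```

```bash
cat look.py > l11.py
cat >> l11.py <<'E'
print(s["contact_force"])
T=r.inv().apply(Q-s["eef_pos"])
for z in(.02,.075,.085,.1175,.122):
    k=(d.ravel()>0)&(abs(T[:,2]-z)<.003)&(np.hypot(T[:,0],T[:,1])<.02)
    if k.sum()>5: print(z,k.sum(),np.percentile(T[k][:,1],[3,97]),np.percentile(T[k][:,0],95),T[k][:,2].max())
go([.5185,-.0213,.27],up(-100,0))
E
python3 l11.py w11.png
```

```text
eef [ 0.5266 -0.3025  0.2628] [-0.6885  0.1176  1.7152  0.0005  1.3119 -0.515 ] err [-0.0025 -0.0019  0.0009]
[ 0.3416 -1.5051 -2.9771]
0.02 209 [-0.0113  0.0113] 0.012721106498700747 0.022994469942752893
0.075 70 [-0.0102  0.0086] 0.01094186568263238 0.07767103615447116
0.085 65 [-0.0108  0.0082] 0.011028696561137148 0.0879942143515006
0.1175 9 [-0.0036  0.0011] 0.004443531337454503 0.12013628209004888
rows needed 6 full [ 0.2772 -0.0597  0.0005] [0.01   0.0052 0.0012]
[[0.0462, -0.0099, 0.0001, 0.0017, 0.0009, 0.0002], [0.0924, -0.0199, 0.0002, 0.0033, 0.0017, 0.0004], [0.1386, -0.0298, 0.0002, 0.005, 0.0026, 0.0006], [0.1848, -0.0398, 0.0003, 0.0067, 0.0034, 0.0008], [0.231, -0.0497, 0.0004, 0.0083, 0.0043, 0.001]]
```

Run:
```python
from plan import *
W=np.load("wl.npy").reshape(-1,3);s=ctrl.get_state();r=R.from_quat(s["tcp_rot"]);T=r.inv().apply(W-s["eef_pos"])
k=(abs(T[:,1])<.008)&(T[:,0]<.009)&(T[:,0]>-.009)&(T[:,2]<-.02)&(T[:,2]>-.07);print(k.sum(),np.percentile(T[k][:,2],[5,50,95]))
```

```text
1430 [-0.0277 -0.0268 -0.026 ]
```

Request:
carry_out(deltas=[0.046,-0.01,0,0,0,0,0.092,-0.02,0,0,0,0,0.139,-0.03,0,0,0,0,0.185,-0.04,0,0,0,0,0.231,-0.05,0,0,0,0])

```text
time: 18.88
eef_pos: [0.5171, -0.0652, 0.2618]
tcp_rot: [0.766, 0.643, -0.0, -0.001]
contact_force: [0.0, -0.5, -2.6]
opening: 0.269
finger_force: 119.7
```

Request:
carry_out(deltas=[0.046,-0.0095,0,0,0,0,0.046,-0.0095,0,0,0,0,0.046,-0.0095,0,0,0,0,0.046,-0.0095,0,0,0,0,0.046,-0.0095,0,0,0,0])

```text
time: 19.5
eef_pos: [0.5165, -0.0209, 0.2636]
tcp_rot: [0.766, 0.643, -0.0, -0.0]
contact_force: [0.0, -0.2, -3.3]
opening: 0.262
finger_force: 119.7
```

```bash
cat look.py > l12.py
cat >> l12.py <<'E'
k=(Q[:,2]>.08)&(Q[:,2]<.09)&(np.hypot(Q[:,0]-.518,Q[:,1]+.0195)<.07)
print("holder",k.sum(),cv2.minAreaRect((Q[k][:,:2]*1000).astype(np.float32)))
print("tip",s["eef_pos"]+r.apply([0,-.0012,.122]));go([.519,-.0213,.15],up(-100,0))
E
python3 l12.py w12.png
```

```text
eef [ 0.5165 -0.0209  0.2636] [-0.2369 -0.0916  1.925   0.      1.3082 -0.0617] err [-0.0001 -0.     -0.0006]
holder 4805 ((517.7286987304688, -21.17239761352539), (80.53661346435547, 80.11530303955078), 61.5346794128418)
tip [ 0.5153 -0.0207  0.1416]
rows needed 3 full [-0.0001  0.0025  0.1137] [ 0.     -0.     -0.0005]
[[-0.0, 0.0008, 0.0379, 0.0, -0.0, -0.0002], [-0.0, 0.0017, 0.0758, 0.0, -0.0, -0.0003], [-0.0001, 0.0025, 0.1137, 0.0, -0.0, -0.0005]]
```

Run:
```python
from plan import *
W=np.load("wl.npy").reshape(-1,3);s=ctrl.get_state();r=R.from_quat(s["tcp_rot"]);T=r.inv().apply(W-s["eef_pos"]);print(s["eef_pos"])
k=(abs(T[:,1])<.008)&(T[:,0]<.009)&(T[:,0]>-.009)&(T[:,2]<-.02)&(T[:,2]>-.07);print(k.sum(),np.percentile(T[k][:,2],[5,50,95]))
k=(np.hypot(T[:,0],T[:,1])<.008)&(T[:,2]>.1)&(T[:,2]<.15);print(T[k])
```

```text
[ 0.5165 -0.0208  0.2637]
1449 [-0.0374 -0.0365 -0.0357]
[[ 0.0041 -0.0021  0.1195]
 [ 0.0043 -0.0012  0.1189]
 [ 0.004  -0.0004  0.1197]
 [ 0.0037 -0.0038  0.1181]
 [ 0.0038 -0.003   0.1176]
 [ 0.0042 -0.0021  0.1163]
 [ 0.0042 -0.0004  0.1162]
 [ 0.0037  0.0005  0.1179]
 [ 0.0032  0.0013  0.1195]]
```

The head in the tool frame puts the tip at 0.1235, which confirms the full 12 mm stroke. Now I'll insert the punch back into the holder.

Request:
carry_out(deltas=[0,0.0025,0.015,0,0,0,0,0.0025,0.035,0,0,0,0,0.0025,0.05,0,0,0,0,0.0025,0.062,0,0,0,0,0.0025,0.072,0,0,0])

```text
time: 20.18
eef_pos: [0.5189, -0.0204, 0.1911]
tcp_rot: [0.766, 0.643, 0.0, -0.0]
contact_force: [-0.6, -0.7, -2.4]
opening: 0.268
finger_force: 119.8
```

Request:
carry_out(deltas=[0,0,0.01,0,0,0,0,0,0.02,0,0,0,0,0,0.03,0,0,0,0,0,0.04,0,0,0,0,0,0.046,0,0,0])

```text
time: 20.8
eef_pos: [0.5187, -0.0203, 0.145]
tcp_rot: [0.766, 0.643, -0.0, -0.0]
contact_force: [-0.3, 0.5, -3.6]
opening: 0.259
finger_force: 119.8
```

Request:
carry_out(deltas=[0,0,0.004,0,0,0,0,0,0.008,0,0,0,0,0,0.008,0,0,0,0,0,0.008,0,0,0])

```text
time: 21.3
eef_pos: [0.5189, -0.0204, 0.138]
tcp_rot: [0.766, 0.643, 0.0, 0.0]
contact_force: [0.0, -1.0, -3.2]
opening: 0.266
finger_force: 119.8
```

Request:
carry_out(deltas=[0,0,0.0025,0,0,0,0,0,0.0025,0,0,0,0,0,0.0025,0,0,0])

```text
time: 21.68
eef_pos: [0.5189, -0.0204, 0.1353]
tcp_rot: [0.766, 0.643, 0.0, 0.0]
contact_force: [-1.8, -1.1, -4.1]
opening: 0.265
finger_force: 119.8
```

Request:
carry_out(deltas=[0,0,0,0,0,0,0,0,0,0,0,0,0,0,0,0,0,0,0,0,0,0,0,0,0,0,0,0,0,0], grip=100)

```text
time: 22.3
eef_pos: [0.519, -0.0203, 0.1354]
tcp_rot: [0.766, 0.643, 0.0, 0.0]
contact_force: [0.1, 0.3, 0.4]
opening: 1.0
finger_force: 0.0
```

Request:
carry_out(deltas=[0,0,-0.03,0,0,0,0,0,-0.06,0,0,0,0,0,-0.1,0,0,0,0,0,-0.15,0,0,0,0,0,-0.15,0,0,0])

```text
time: 22.92
eef_pos: [0.5213, -0.0209, 0.2911]
tcp_rot: [0.766, 0.643, 0.003, 0.004]
contact_force: [0.7, -1.1, -1.1]
opening: 1.001
finger_force: 0.0
```

Request:
carry_out(deltas=[0,0,0,0,0,0,0,0,0,0,0,0,0,0,0,0,0,0])

```text
time: 23.3
eef_pos: [0.5183, -0.0202, 0.2837]
tcp_rot: [0.766, 0.643, -0.001, -0.001]
contact_force: [0.4, -0.1, -0.7]
opening: 1.001
finger_force: 0.0
```

```bash
python3 l5.py w13.png
```

```text
eef [ 0.5183 -0.0202  0.2837] [-0.2348 -0.0994  1.8957  0.0001  1.348  -0.0614] err [-0.0027 -0.0003  0.0011]
head 834 [ 0.5185 -0.0191  0.1699] ((518.3650512695312, -20.476280212402344), (24.072433471679688, 23.96738052368164), 80.17228698730469)
holder 3965 ((517.6820678710938, -21.19928741455078), (80.5648193359375, 80.10445404052734), 61.52091979980469)
0.09 1045 [ 0.522  -0.0099  0.0858] [0.4907 0.5452]
0.1 50 [ 0.5207 -0.0088  0.101 ] [0.5093 0.531 ]
0.11 52 [ 0.5217 -0.009   0.111 ] [0.5097 0.532 ]
0.12 54 [ 0.5198 -0.0088  0.1212] [0.5091 0.5313]
0.13 68 [ 0.5208 -0.009   0.1308] [0.5091 0.5308]
0.14 70 [ 0.5194 -0.0086  0.1416] [0.5086 0.5318]
0.15 75 [ 0.5213 -0.0091  0.1513] [0.5097 0.5311]
0.16 83 [ 0.5204 -0.0087  0.1609] [0.5094 0.5311]
0.17 791 [ 0.5185 -0.0194  0.1704] [0.507  0.5301]
```

The punch stands upright, with its head at 170 mm centred on the hole, and the gripper is clear. Handing in.

```bash
python3 -c "
from plant import ctrl
print(ctrl.sign_off())"
```

```text
the job is handed in; nothing more can be done
None
```

The punch was stood in the holder, retaken by its head, pressed on the cross to its end stop with the snap (read from force and height, not seen; the mark itself was not inspected), and stood upright back in the holder; handed in at about 23 s.

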